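# Press a model-house door in the bench glue press

### The job

Lay the panelled model door flat and lengthwise in the middle of the press's pulled-out tray, let go of it and push the tray fully home. Then crank the handwheel clockwise until you feel it come up against its stop, back it off a quarter turn and let go. Leave the window frame and the other things on the bench where they are.

Things in the scene. Friction and masses are not known exactly. Their poses are not given: they have to be found in the camera images.
- press: Grey bench glue press, fixed, heading varies. Origin on the bench; x from its front (tray side, near the robot) to its back, z up. Slide bed 150 mm wide, 22 mm high, from x = -220 mm. Columns at y = +-90 mm carry a crosshead, front face at x = 0, 120 to 165 mm high, 210 mm wide. Under it a steel platen (x -5 to 75 mm), driven by the wheel 9 mm a turn, just meets a door in the closed tray at the wheel's stop.
- wheel_hub (a point): Centre of the dark steel handwheel on top of the press (132 mm over its rim), at (45, 0, 215) mm in the press frame. Fixed, axes as the press's. The axle leans 30 degrees forward, towards the tray side: out of the wheel's face is (-0.5, 0, 0.866), and uphill in its plane is (0.866, 0, 0.5).
- wheel (a joint): Angle of the handwheel, rad; grows clockwise (looking at its face), lowering the platen. Hard stop at 10.8; starts 1.2 to 1.7 turns short of it. Stays where left; 0.1 N m turns it (2 to 3 N at the crank handle). At value a the crank handle lies at angle 1.85 - a about the axle, counter-clockwise from uphill.
- crank_grip (a point): Middle of the black crank handle, a round grip 22 mm across, 62 mm long, standing out of the wheel's face parallel to the axle and 45 mm from it; this point is 45 mm out from the wheel's mid plane. It spins freely on its pin, so a gripper can hold it through full turns without turning itself. Starts in the wheel's upper half.
- tray (a joint): How far the tray is pulled out to the front (-x of the press), m: 0 fully home against its stop, about 0.09 to 0.10 at the start. It stays where it is left; about 2 N moves it.
- tray_floor (a point): Centre of the tray's inner floor, 28 mm above the bench; axes as the press's. Aluminium tray, inside 150 mm (x) by 130 mm (y), its lip 8 mm above the floor.
- tray_tab (a point): In the upright dark pull tab on the tray's front: 10 mm thick (x), 36 mm wide (y), its top 17 mm above this point (77 mm above the bench); it stands 100 mm in front of the tray's centre.
- door_centre (a point): Centre of the loose panelled model door: solid light wood, 130 mm (its x) by 56 mm (y) by 22 mm (z) with four raised panels and a tiny steel knob on top (seen only, 2 to 6 mm), 0.1 to 0.2 kg, lying on the bench left or right of the press.
- door: The same door, origin at the centre of its underside.
- window_centre (a point): Centre of a loose window frame of the same wood and outline, 130 x 56 x 22 mm, but open, with four see-through panes; a bystander on the other side of the press.
- bowl: Amber plastic bowl, 170 mm across, 75 mm high; bystander. Origin at the centre of its underside.
- glue: White glue bottle with yellow cap, 64 mm across, 160 mm tall, standing; bystander. Origin under its centre.
- clamp: Yellow and black bar clamp lying flat, 200 mm long, 25 mm high; bystander. Origin under the middle of its bar.
- wrench: Steel wrench lying flat, 200 mm long; bystander.
There are look-alikes about, which are no part of the job. Leave any pink or purple look-alike of the door alone.

How it is judged:
By the outcome, as a careful person would: the job done as asked, in the order asked, and still so for the second after the job is handed in, with the robot touching nothing.
It also fails if it takes over 72 s, if anything falls off the work surface, if the arm or the gripper's body presses on something with over 40 N, if the wrist force passes 120 N, or if a joint passes its speed limit or range.

### The arm

A 7-joint arm with a two-finger parallel gripper is mounted at the origin on the work surface. World frame = base frame: x ahead of the robot, y to its left, z up, the work surface at z = 0. Lengths are in mm, angles in rad, forces in N, time in s.
With the tool pointing down it reaches from about 350 to 900 mm from the base axis. Payload 7.2 kg.
Tool frame: the origin (TCP) lies midway between the tips of the shut fingers; the grasp point (between the pads) lies 19 mm behind it; z points along the fingers, y is the direction in which the jaws open and shut (so a half turn about z gives the same grasp; the last joint's range is limited). The gripper opens to 85 mm and grips with 20 to 120 N. Pads are 22 mm wide; open, the fingers measure 114 mm over their backs; the gripper's body (76 mm by 85 mm) begins 54 mm behind the grasp point. The pads swing forward as they close: fully open they stand 13 mm farther back than shut.
Start: joints at [1.243, 0.411, -0.013, 1.596, 0.006, 1.134, -0.082], TCP at [160.542, -604.032, 231.297] pointing down, gripper open.
Joint ranges: [-2.95, 2.95], [-0.29, 1.99], [-1.47, 1.44], [0.14, 2.54], [-1.03, 4.17], [0.13, 1.85], [-2.86, 2.86]. Speed limits (rad/s): [2.39, 2.39, 3.01, 3.01, 3.14, 3.14, 3.14].

### API

Orientations are given as a unit quaternion [x, y, z, w].
In Python, from rig import robot gives the robot as it stands.
- The arm moves only by the tool step_arm, never from a script. Its argument "deltas" is a list of rows, each an object with "offset": the shift along the tool's x, y, z in m, a list of three; "roll": the turn about the tool's z in rad. A call has exactly 10 rows; each row is the pose to reach, as a shift and turn from the pose commanded when the call began, along the tool's axes at that moment; what a row does not reach only later rows make up. A row lasts 1/12 s, in which the tool goes at most 41.7 mm and 7.16 degrees, less where a joint would pass 70% of its speed; a pose out of reach is approached as far as the arm can. A call with a gripper value outside its range is refused whole. "jaw" is the opening, from 0 (shut) to 1 (fully open), set as the call begins (left out, the last holds). The fingers move at their own pace and stop on an object; "newtons" is the grip in N (left out, the last holds). Time passes only in rows, so rows that repeat a pose let the fingers close, or fill a call up. It gives the time, the measured TCP pose, the force and the opening at its end, in the units of the state.
- robot.observe(): the state, without advancing time (a new reading comes with each control period).
- robot.read_camera(name): name is "scene" or "top"; returns (picture, depth): 384x512x3 uint8, red, green, blue; 384x512 float32, mm along the optical axis (not along the pixel's ray), 0 where there is no reading.
- robot.get_calibration(name): a dict with "intrinsics" (3x3 intrinsics, pixels), "D" ([k1, k2, p1, p2, k3] as OpenCV has them; the pictures are not rectified), "R" (3x3) and "t" (3): a world point X has camera coordinates R X + t. Camera axes: x right, y down, z forward; pixel columns grow to the right and rows downward; lengths in mm; the calibration is good to about 2 mm. A picture is of the moment at which its call begins. get_calibration takes no time and is no camera call.
- robot.sign_off(): hands the job in, once; it reports no verdict.
Trained networks look in the newest picture that a camera, given by its name, has taken for a name from the list of things; names that differ only in an ending like _2 or _b are one class to them, and where a whole thing is asked for, a point or a joint stands for the part that bears it (a point fixed in the world has none). Each returns a list of dicts, best first, with "score" (0 to 1); they miss things now and then, are a little off and sometimes report something else, mostly with a low value. They report only what shows in the picture. A call takes as long as a camera call. They do not tell look-alikes from the thing itself.
- robot.find_in(camera, name): "xyz" ([x, y, z] in mm, in world coordinates, good to about 4 mm: the middle of the surface that is visible of it).
- robot.silhouettes(camera, name): "pixels" (384x512 bool, what is visible of it).
The state is a dict: "time": time; "joint_positions": joint angles; "joint_vel": joint speeds; "joint_torque": joint torques, N m; "eef_pos": TCP position; "tool_rot": TCP orientation; "ft_force": force on the tool from outside, world axes, zero at the start; "moment": the same for the moment, N m; "finger_gap": finger opening in mm.
Only numpy, scipy, OpenCV 4.12 (cv2) and the standard library are available. Lean on these libraries where they do the work, as an engineer would, in place of code of your own. Each camera call takes 0.05 s, during which the arm holds its last target. There are 200 camera calls.

## Working session

There is one attempt and no reset: what is moved stays moved. The work goes in short steps, Python scripts to look and compute and a tool call to move; the robot and the scene stay as the last step left them, time stands still between calls to the robot, and variables do not carry over. Pictures are saved under pics/ and viewed, about 8 in all and at most 12, crops included, and the job is handed in when it is done.

Besides the shell and the picture viewer there is one more tool, called after ">>>" by a JSON object that holds its "fn" and its "kwargs". step_arm: Moves the arm, as the interface text tells. Its arguments: {"type":"object","properties":{"deltas":{"type":"array"},"jaw":{"type":"number"},"newtons":{"type":"number"}},"required":["deltas"]}

```bash
ls; mkdir -p pics; cat > h.py <<'E'
from rig import robot
import numpy as np, cv2
from scipy.spatial.transform import Rotation as R
def save(img,name,s=1):
    cv2.imwrite('pics/'+name,cv2.resize(img[:,:,::-1],None,fx=s,fy=s,interpolation=cv2.INTER_CUBIC))
def cloud(cam,depth):
    c=robot.get_calibration(cam);K=np.array(c['intrinsics'],float);D=np.array(c['D'],float)
    v,u=np.mgrid[0:384,0:512];p=cv2.undistortPoints(np.stack([u,v],-1).reshape(-1,1,2).astype(np.float64),K,D).reshape(384,512,2)
    P=np.dstack([p,np.ones((384,512))])*depth[...,None]
    return (P-np.array(c['t']).reshape(3))@np.array(c['R'])  # R^T(P-t)
def proj(cam,X):
    c=robot.get_calibration(cam)
    return cv2.projectPoints(np.array(X,float).reshape(-1,3),cv2.Rodrigues(np.array(c['R'],float))[0],np.array(c['t'],float),np.array(c['intrinsics'],float),np.array(c['D'],float))[0].reshape(-1,2)
E
python3 - <<'E'
from h import *
out=[]
for cam in ['scene','top']:
    im,d=robot.read_camera(cam); np.savez(f'{cam}0.npz',im=im,d=d); out.append(im)
    c=robot.get_calibration(cam); print(cam,(-np.array(c['R']).T@np.array(c['t'])).round())
save(np.vstack(out),'a.png',0.78)
for n in ['wheel_hub','crank_grip','tray_floor','tray_tab','door_centre','window_centre','press','bowl','glue','clamp']:
    for cam in ['top','scene']:
        print(n,cam,[(np.round(r['xyz']).tolist(),round(r['score'],2)) for r in robot.find_in(cam,n)][:4])
s=robot.observe();print(s['time'],s['tool_rot'],s['eef_pos'])
E
```

```text
pics
scene [1268. -670. 1118.]
top [ 304.   10. 1431.]
wheel_hub top [([618.0, 20.0, 29.0], 0.59)]
wheel_hub scene [([689.0, -14.0, 39.0], 0.64)]
crank_grip top []
crank_grip scene [([679.0, -27.0, 270.0], 0.7)]
tray_floor top [([538.0, 20.0, 28.0], 0.98)]
tray_floor scene [([495.0, 9.0, 28.0], 0.71)]
tray_tab top [([539.0, 18.0, 32.0], 0.62), ([626.0, -441.0, 6.0], 0.38)]
tray_tab scene [([492.0, 8.0, 32.0], 0.94), ([517.0, 298.0, 21.0], 0.74)]
door_centre top [([324.0, -282.0, 20.0], 0.94), ([492.0, -285.0, 20.0], 0.92), ([433.0, -452.0, 21.0], 0.85), ([253.0, -434.0, 22.0], 0.78)]
door_centre scene [([442.0, -456.0, 30.0], 0.89), ([504.0, -294.0, 23.0], 0.82), ([260.0, -443.0, 16.0], 0.76), ([328.0, -286.0, 22.0], 0.69)]
window_centre top [([511.0, 306.0, 24.0], 0.89), ([670.0, 12.0, 226.0], 0.42)]
window_centre scene []
press top []
press scene [([690.0, -18.0, 33.0], 0.79)]
bowl top [([721.0, 337.0, 30.0], 0.66)]
bowl scene [([697.0, 364.0, 38.0], 0.58)]
glue top [([668.0, -254.0, 103.0], 0.78), ([668.0, 14.0, 225.0], 0.45), ([616.0, 17.0, 29.0], 0.2)]
glue scene [([696.0, -270.0, 97.0], 0.94), ([503.0, -292.0, 21.0], 0.28)]
clamp top [([549.0, 479.0, 23.0], 0.83), ([539.0, 22.0, 22.0], 0.72)]
clamp scene [([554.0, 473.0, 18.0], 0.75)]
1.1 [ 9.91573352e-01  1.29546462e-01 -2.38534318e-05 -2.15856776e-05] [ 160.50632627 -603.99630471  231.27359321]
```

View pics/a.png

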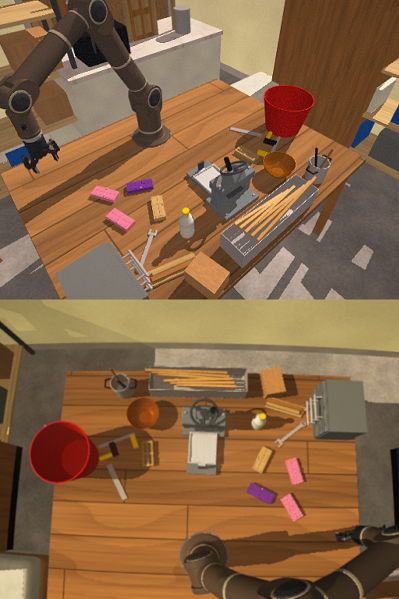

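The pictures show four door-shaped blocks right of the press (in the stacked picture's lower half): light wood at (263,459), pink at (294,471) and (291,506), and purple at (262,493). The light wood one fits the description, since it has the colour asked for. The window frame is at (149,453). I'll confirm with a crop and measure the poses.

```bash
python3 - <<'E'
from h import *
z=np.load('top0.npz');im,d=z['im'],z['d'];P=cloud('top',d)
m=max(robot.silhouettes('top','door_centre'),key=lambda r:r['score']*(np.linalg.norm(np.nanmedian(P[r['pixels']],0)[:2]-[492,-285])<40))['pixels']
q=P[m]; print(np.median(q,0)); q=q[abs(q[:,2]-np.median(q[:,2]))<8]; print('door',cv2.minAreaRect(q[:,:2].astype(np.float32)),np.median(q[:,2]),len(q))
# tray
for n in ['tray_floor','tray_tab','press','wheel','wheel_hub']:
    for r in robot.silhouettes('top',n)[:2]:
        q=P[r['pixels']];print(n,round(r['score'],2),len(q),np.median(q,0).round(),cv2.minAreaRect(q[:,:2].astype(np.float32)))
# bench-height slices near the press
X=P.reshape(-1,3);box=(X[:,0]>380)&(X[:,0]<800)&(abs(X[:,1]-20)<150)
for lo,hi in [(15,26),(26,33),(33,45),(65,85),(110,175),(175,250),(250,330)]:
    q=X[box&(X[:,2]>lo)&(X[:,2]<hi)]
    if len(q)>5: print(lo,hi,len(q),[np.round(t,1) for t in cv2.minAreaRect(q[:,:2].astype(np.float32))],np.percentile(q,[2,98],axis=0).round().tolist())
a=im[100:260,200:390]; c=cv2.resize(a,None,fx=4,fy=4,interpolation=cv2.INTER_CUBIC); cv2.imwrite('pics/b.png',c[:600,:,::-1])
s=np.load('scene0.npz')['im'][170:310,100:350]; save(s,'c.png',3.2)
E
```

```text
[ 490.01904182 -281.98119116   22.96596112]
door ((491.3678894042969, -283.15399169921875), (55.62693405151367, 126.39744567871094), 63.250823974609375) 22.96606490808711 427
tray_floor 0.82 1468 [539.  23.  29.] ((466.31182861328125, 32.81084060668945), (152.4546661376953, 316.62103271484375), 82.7247543334961)
tray_tab 0.88 1461 [537.  24.  29.] ((464.2125244140625, 26.977210998535156), (142.70669555664062, 318.2889404296875), 86.64443969726562)
press 0.57 4046 [618.  22.  33.] ((550.916259765625, 17.963577270507812), (494.49359130859375, 215.8317413330078), 1.497994065284729)
wheel 0.58 593 [672.  18. 223.] ((565.5733032226562, 35.49098205566406), (128.06283569335938, 510.2205505371094), 81.48766326904297)
15 26 963 [array([531.3,  23.4]), array([218. , 242.2]), np.float64(88.2)] [[413.0, -80.0, 17.0], [648.0, 120.0, 26.0]]
26 33 1022 [array([528.1,  23.5]), array([215.1, 231.2]), np.float64(87.7)] [[424.0, -46.0, 26.0], [623.0, 89.0, 33.0]]
33 45 250 [array([542. ,  27.6]), array([200.4, 207.7]), np.float64(87.0)] [[457.0, -47.0, 33.0], [644.0, 102.0, 42.0]]
65 85 137 [array([538.3,  -6.8]), array([145.3, 202. ]), np.float64(89.5)] [[438.0, -21.0, 67.0], [639.0, 65.0, 81.0]]
110 175 828 [array([674.7,  19.4]), array([210. ,  98.5]), np.float64(88.8)] [[625.0, -84.0, 130.0], [709.0, 121.0, 171.0]]
175 250 736 [array([671. ,  18.9]), array([128. , 113.7]), np.float64(88.5)] [[619.0, -41.0, 184.0], [722.0, 79.0, 248.0]]
250 330 61 [array([693.1,  -1.4]), array([93.2, 38.7]), np.float64(41.8)] [[649.0, -28.0, 250.0], [726.0, 36.0, 293.0]]
```

View pics/b.png

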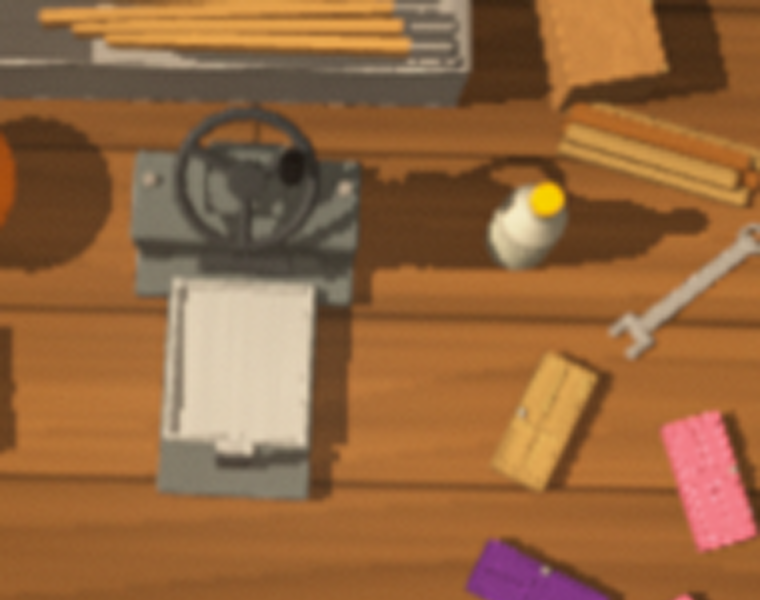

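View pics/c.png

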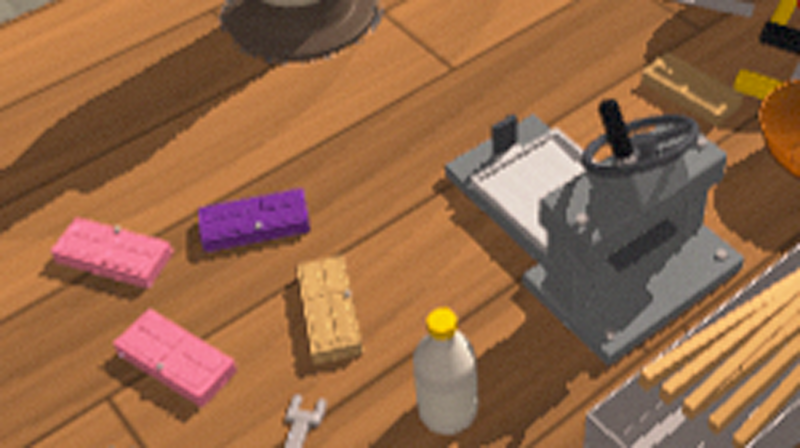

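The crop confirms the target: the light solid-wood door with panels and knob is at crop pixel (547,420), and only pink and purple blocks look like it. Next I refine the press heading and tray position, and compute the first move.

```bash
cat >> h.py <<'E'
def to(x,y,z,yaw,ref=None):
    "offset (m) and roll for world target, tool down, tool-x heading yaw (deg)"
    s=robot.observe();p=np.array(s['eef_pos']);M=R.from_quat(s['tool_rot']).as_matrix()
    cy=np.degrees(np.arctan2(M[1,0],M[0,0]))
    off=M.T@(np.array([x,y,z])-p)/1000
    r=(cy-yaw+90)%180-90
    print('t',round(s['time'],2),'pos',p.round(1),'yaw',cy.round(2),'F',np.round(s['ft_force'],1),'gap',s['finger_gap'],'-> off',off.round(4),'roll',np.radians(r).round(3))
E
python3 - <<'E'
from h import *
z=np.load('top0.npz');im,d=z['im'],z['d'];P=cloud('top',d);X=P.reshape(-1,3)
C=im.reshape(-1,3).astype(float)
box=(X[:,0]>380)&(X[:,0]<700)&(abs(X[:,1]-20)<130)
wh=box&(C.min(1)>135)&(X[:,2]>20)&(X[:,2]<45)
print('white',wh.sum());q=X[wh].astype(np.float32);print(cv2.minAreaRect(q[:,:2]),q.mean(0),np.percentile(q,[1,50,99],axis=0).round(1).tolist())
m=np.zeros((384,512),bool);m.flat[wh]=1
# heading from tray side edges: per-row extremes
for f in (min,max):
    e=[]
    for r in range(384):
        c=np.where(m[r])[0]
        if len(c)>30: p=P[r,f(c)];e.append(p[:2])
    e=np.array(e); k=np.polyfit(e[:,0],e[:,1],1);print('side',np.degrees(np.arctan(k[0])),np.polyval(k,540),len(e))
for lo,hi in [(155,178)]:
    q=X[box&(X[:,2]>lo)&(X[:,2]<hi)].astype(np.float32);print(cv2.minAreaRect(q[:,:2]))
# scene camera: wheel, tab, crosshead
Y=cloud('scene',np.load('scene0.npz')['d']).reshape(-1,3)
b=(Y[:,0]>400)&(Y[:,0]<480)&(abs(Y[:,1]-20)<40)&(Y[:,2]>50)&(Y[:,2]<90);print('tab scene',b.sum(),np.percentile(Y[b],[3,50,97],axis=0).round(1).tolist())
b=box&(X[:,0]<480)&(X[:,2]>60)&(X[:,2]<90);print('tab top',b.sum(),np.percentile(X[b],[3,50,97],axis=0).round(1).tolist())
for nm,V in(('t',X),('s',Y)):
    b=(V[:,0]>600)&(V[:,0]<780)&(abs(V[:,1]-20)<80)&(V[:,2]>250)&(V[:,2]<330);print('crank',nm,b.sum(),np.percentile(V[b],[3,50,97],axis=0).round(1).tolist())
to(491,-283,110,-27)
E
```

```text
white 1336Traceback (most recent call last):
  File "<stdin>", line 6, in <module>
cv2.error: OpenCV(4.12.0) /io/opencv/modules/imgproc/src/convhull.cpp:143: error: (-215:Assertion failed) total >= 0 && (depth == CV_32F || depth == CV_32S) in function 'convexHull'
```

```bash
python3 - <<'E'
from h import *
rect=lambda q:cv2.minAreaRect(np.ascontiguousarray(q[:,:2],dtype=np.float32))
z=np.load('top0.npz');im,d=z['im'],z['d'];P=cloud('top',d);X=P.reshape(-1,3)
C=im.reshape(-1,3).astype(float)
box=(X[:,0]>380)&(X[:,0]<700)&(abs(X[:,1]-20)<130)
wh=box&(C.min(1)>135)&(X[:,2]>20)&(X[:,2]<45)
q=X[wh];print(rect(q),q.mean(0),np.percentile(q,[1,50,99],axis=0).round(1).tolist())
m=np.zeros((384,512),bool);m.flat[wh]=1
for f in (min,max):
    e=[]
    for r in range(384):
        c=np.where(m[r])[0]
        if len(c)>30: p=P[r,f(c)];e.append(p[:2])
    e=np.array(e); k=np.polyfit(e[:,0],e[:,1],1);print('side',np.degrees(np.arctan(k[0])),np.polyval(k,540),len(e))
q=X[box&(X[:,2]>155)&(X[:,2]<178)];print(rect(q))
Y=cloud('scene',np.load('scene0.npz')['d']).reshape(-1,3)
b=(Y[:,0]>400)&(Y[:,0]<480)&(abs(Y[:,1]-20)<40)&(Y[:,2]>50)&(Y[:,2]<90);print('tab scene',b.sum(),np.percentile(Y[b],[3,50,97],axis=0).round(1).tolist())
b=box&(X[:,0]<480)&(X[:,2]>60)&(X[:,2]<90);print('tab top',b.sum(),np.percentile(X[b],[3,50,97],axis=0).round(1).tolist())
for nm,V in(('t',X),('s',Y)):
    b=(V[:,0]>600)&(V[:,0]<780)&(abs(V[:,1]-20)<80)&(V[:,2]>250)&(V[:,2]<330);print('crank',nm,b.sum(),np.percentile(V[b],[3,50,97],axis=0).round(1).tolist())
to(491,-283,110,-27)
E
```

```text
((539.3538208007812, 22.32512664794922), (140.6545867919922, 172.83323669433594), 88.0501480102539) [540.35301054  19.29242082  29.46808526] [[458.0, -46.6, 22.0], [540.3, 19.0, 29.1], [621.6, 91.5, 40.4]]
side -1.5524186418187995 90.71106357237677 39
side -1.3946057798647078 -45.12074140515171 39
((663.228759765625, 19.341873168945312), (209.445556640625, 75.55829620361328), 88.80919647216797)
tab scene 50 [[440.6, 4.3, 50.6], [447.2, 18.1, 69.0], [452.2, 37.5, 78.8]]
tab top 27 [[437.6, 9.5, 65.5], [440.8, 24.8, 76.3], [445.1, 40.2, 83.7]]
crank t 61 [[649.9, -28.2, 250.3], [664.1, -17.8, 283.7], [725.7, 31.8, 293.0]]
crank s 110 [[658.3, -34.8, 250.7], [677.0, -26.6, 271.2], [729.2, 12.9, 291.5]]
t 1.4 pos [ 160.6 -604.   231.3] yaw 14.89 F [-0.6  0.6 -0.3] gap 85.34837565838157 -> off [ 0.4018 -0.2254  0.1213] roll 0.731
```

>>> {"fn": "step_arm", "kwargs": {"deltas": [{"offset": [0.033, -0.0185, 0.0], "roll": 0.09}, {"offset": [0.067, -0.037, 0.0], "roll": 0.19}, {"offset": [0.1, -0.056, 0.01], "roll": 0.29}, {"offset": [0.134, -0.075, 0.02], "roll": 0.38}, {"offset": [0.167, -0.094, 0.03], "roll": 0.47}, {"offset": [0.2, -0.112, 0.04], "roll": 0.56}, {"offset": [0.234, -0.131, 0.05], "roll": 0.65}, {"offset": [0.267, -0.15, 0.06], "roll": 0.7}, {"offset": [0.3, -0.168, 0.07], "roll": 0.731}, {"offset": [0.33, -0.185, 0.08], "roll": 0.731}], "jaw": 1}}

```text
time: 2.23
eef_pos: [433.7, -338.6, 151.1]
tool_rot: [0.972, -0.234, 0.0, -0.0]
ft_force: [-0.1, 0.6, -0.1]
finger_gap: 85.3
```

```bash
python3 -c "
from h import *
to(491,-283,45,-27)"
```

```text
t 2.23 pos [ 433.7 -338.6  151.1] yaw -27.07 F [-0.1  0.6 -0.1] gap 85.32357897168886 -> off [ 0.0257 -0.0756  0.1062] roll -0.001
```

>>> {"fn": "step_arm", "kwargs": {"deltas": [{"offset": [0.008, -0.025, 0.02], "roll": 0}, {"offset": [0.017, -0.05, 0.04], "roll": 0}, {"offset": [0.0257, -0.0756, 0.06], "roll": 0}, {"offset": [0.0257, -0.0756, 0.08], "roll": 0}, {"offset": [0.0257, -0.0756, 0.1], "roll": 0}, {"offset": [0.0257, -0.0756, 0.115], "roll": 0}, {"offset": [0.0257, -0.0756, 0.13], "roll": 0}, {"offset": [0.0257, -0.0756, 0.14], "roll": 0}, {"offset": [0.0257, -0.0756, 0.147], "roll": 0}, {"offset": [0.0257, -0.0756, 0.147], "roll": 0}]}}

```text
time: 3.07
eef_pos: [488.5, -284.4, 3.1]
tool_rot: [0.972, -0.233, -0.001, -0.0]
ft_force: [-0.7, 1.0, -0.6]
finger_gap: 85.5
```

>>> {"fn": "step_arm", "kwargs": {"deltas": [{"offset": [0, 0, 0], "roll": 0}, {"offset": [0, 0, 0], "roll": 0}, {"offset": [0, 0, 0], "roll": 0}, {"offset": [0, 0, 0], "roll": 0}, {"offset": [0, 0, 0], "roll": 0}, {"offset": [0, 0, 0], "roll": 0}, {"offset": [0, 0, 0], "roll": 0}, {"offset": [0, 0, 0], "roll": 0}, {"offset": [0, 0, 0], "roll": 0}, {"offset": [0, 0, 0], "roll": 0}], "jaw": 0.5, "newtons": 40}}

```text
time: 3.9
eef_pos: [489.8, -285.3, 5.5]
tool_rot: [0.972, -0.233, 0.001, 0.0]
ft_force: [-0.3, 1.3, 6.6]
finger_gap: 54.9
```

>>> {"fn": "step_arm", "kwargs": {"deltas": [{"offset": [0, 0, -0.01], "roll": 0}, {"offset": [0, 0, -0.025], "roll": 0}, {"offset": [0, 0, -0.04], "roll": 0}, {"offset": [0, 0, -0.06], "roll": 0}, {"offset": [0, 0, -0.08], "roll": 0}, {"offset": [0, 0, -0.095], "roll": 0}, {"offset": [0, 0, -0.1], "roll": 0}, {"offset": [0, 0, -0.1], "roll": 0}, {"offset": [0, 0, -0.1], "roll": 0}, {"offset": [0, 0, -0.1], "roll": 0}]}}

```text
time: 4.73
eef_pos: [488.5, -284.4, 103.3]
tool_rot: [0.972, -0.233, -0.001, -0.0]
ft_force: [0.1, -0.1, -2.3]
finger_gap: 55.1
```

```bash
python3 -c "
from h import *
to(540,22.5,100,-1.4)"
```

```text
t 4.73 pos [ 488.5 -284.4  103.3] yaw -27.0 F [ 0.1 -0.1 -2.3] gap 55.08754430666469 -> off [-0.0934 -0.2969  0.0035] roll -0.447
```

>>> {"fn": "step_arm", "kwargs": {"deltas": [{"offset": [-0.005, -0.016, 0], "roll": -0.03}, {"offset": [-0.014, -0.045, 0], "roll": -0.09}, {"offset": [-0.024, -0.078, 0], "roll": -0.15}, {"offset": [-0.035, -0.113, 0], "roll": -0.2}, {"offset": [-0.047, -0.15, 0], "roll": -0.25}, {"offset": [-0.058, -0.186, 0], "roll": -0.3}, {"offset": [-0.07, -0.222, 0], "roll": -0.35}, {"offset": [-0.081, -0.257, 0], "roll": -0.4}, {"offset": [-0.089, -0.283, 0.0], "roll": -0.43}, {"offset": [-0.0934, -0.2969, 0.0035], "roll": -0.447}]}}

```text
time: 5.57
eef_pos: [540.7, 27.5, 100.4]
tool_rot: [1.0, -0.008, -0.0, -0.001]
ft_force: [0.7, 0.1, -1.4]
finger_gap: 55.1
```

```bash
python3 - <<'E'
from h import *
im,d=robot.read_camera('top');P=cloud('top',d)
save(im[110:250,190:330],'d.png',4)
q=P.reshape(-1,3);C=im.reshape(-1,3).astype(float)
b=(abs(q[:,0]-540)<120)&(abs(q[:,1]-22)<90)&(q[:,2]>105)&(q[:,2]<128)&(C[:,0]>C[:,2]*1.35)
print(b.sum(),cv2.minAreaRect(np.ascontiguousarray(q[b][:,:2],dtype=np.float32)),np.percentile(q[b],[1,99],axis=0).round(1).tolist())
im,d=robot.read_camera('scene');P=cloud('scene',d).reshape(-1,3);C=im.reshape(-1,3).astype(float);q=P
b=(abs(q[:,0]-540)<120)&(abs(q[:,1]-22)<90)&(q[:,2]>90)&(q[:,2]<128)&(C[:,0]>C[:,2]*1.35)
print(b.sum(),np.percentile(q[b],[1,99],axis=0).round(1).tolist())
save(im[150:300,180:330],'e.png',4)
to(540,22.5,34,-1.4)
E
```

```text
Traceback (most recent call last):
IndexError: index -1 is out of bounds for axis 0 with size 0
```

```bash
python3 - <<'E'
from h import *
im,d=robot.read_camera('scene');q=cloud('scene',d).reshape(-1,3);C=im.reshape(-1,3).astype(float)
b=(abs(q[:,0]-540)<100)&(abs(q[:,1]-22)<50)&(q[:,2]>85)&(q[:,2]<128)&(C[:,0]>C[:,2]*1.35)
print(b.sum(), np.percentile(q[b],[1,99],axis=0).round(1).tolist() if b.any() else '')
save(im[150:300,180:330],'e.png',4)
to(540,22.5,34,-1.4)
E
```

```text
216 [[481.8, -2.4, 98.1], [599.2, 59.2, 121.3]]
t 5.67 pos [540.   25.9  99.5] yaw -1.04 F [-0.8 -0.5 -1.9] gap 54.94786937538491 -> off [0.0002 0.0035 0.0655] roll 0.006
```

View pics/e.png

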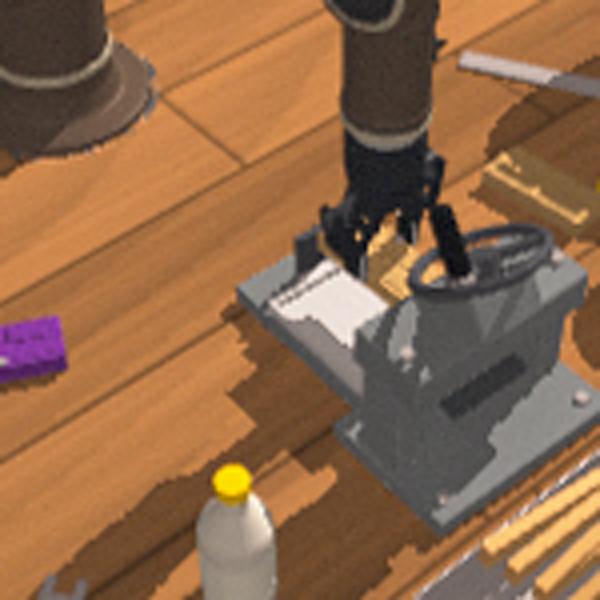

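The door hangs level in the jaws above the tray (crop (390,270)), so I lower it.

>>> {"fn": "step_arm", "kwargs": {"deltas": [{"offset": [0, 0, 0.005], "roll": 0.006}, {"offset": [0, 0, 0.018], "roll": 0.006}, {"offset": [0, 0, 0.03], "roll": 0.006}, {"offset": [0, 0, 0.042], "roll": 0.006}, {"offset": [0, 0, 0.05], "roll": 0.006}, {"offset": [0, 0, 0.057], "roll": 0.006}, {"offset": [0, 0, 0.06], "roll": 0.006}, {"offset": [0, 0, 0.062], "roll": 0.006}, {"offset": [0, 0, 0.062], "roll": 0.006}, {"offset": [0, 0, 0.062], "roll": 0.006}]}}

```text
time: 6.5
eef_pos: [541.0, 22.2, 39.1]
tool_rot: [1.0, -0.015, 0.0, -0.0]
ft_force: [-0.3, 0.5, -1.1]
finger_gap: 54.9
```

```bash
python3 -c "
from h import *
to(540,22.5,34,-1.4)"
```

```text
t 6.5 pos [541.   22.2  39.1] yaw -1.74 F [-0.3  0.5 -1.1] gap 54.87259130163681 -> off [-0.001  -0.0003  0.0051] roll -0.006
```

Next I lower the last few mm, then open part way and rise.

>>> {"fn": "step_arm", "kwargs": {"deltas": [{"offset": [-0.001, 0, 0.001], "roll": -0.006}, {"offset": [-0.001, 0, 0.002], "roll": -0.006}, {"offset": [-0.001, 0, 0.003], "roll": -0.006}, {"offset": [-0.001, 0, 0.004], "roll": -0.006}, {"offset": [-0.001, 0, 0.005], "roll": -0.006}, {"offset": [-0.001, 0, 0.0055], "roll": -0.006}, {"offset": [-0.001, 0, 0.006], "roll": -0.006}, {"offset": [-0.001, 0, 0.006], "roll": -0.006}, {"offset": [-0.001, 0, 0.006], "roll": -0.006}, {"offset": [-0.001, 0, 0.006], "roll": -0.006}]}}

```text
time: 7.33
eef_pos: [540.2, 22.2, 33.4]
tool_rot: [1.0, -0.012, 0.001, 0.0]
ft_force: [-1.6, -0.6, 5.9]
finger_gap: 55.0
```

Contact at 6 N, so I release.

>>> {"fn": "step_arm", "kwargs": {"deltas": [{"offset": [0, 0, 0], "roll": 0}, {"offset": [0, 0, 0], "roll": 0}, {"offset": [0, 0, 0], "roll": 0}, {"offset": [0, 0, 0], "roll": 0}, {"offset": [0, 0, 0], "roll": 0}, {"offset": [0, 0, 0], "roll": 0}, {"offset": [0, 0, -0.005], "roll": 0}, {"offset": [0, 0, -0.015], "roll": 0}, {"offset": [0, 0, -0.035], "roll": 0}, {"offset": [0, 0, -0.065], "roll": 0}], "jaw": 0.82}}

```text
time: 8.17
eef_pos: [538.2, 22.1, 97.3]
tool_rot: [1.0, -0.012, -0.002, 0.0]
ft_force: [0.3, 0.3, 0.2]
finger_gap: 69.9
```

```bash
python3 -c "
from h import *
to(405,26,140,-1.4)"
```

```text
t 8.17 pos [538.2  22.1  97.3] yaw -1.37 F [0.3 0.3 0.2] gap 69.8801316914134 -> off [-0.1334 -0.0007 -0.0421] roll 0.001
```

>>> {"fn": "step_arm", "kwargs": {"deltas": [{"offset": [0, 0, -0.02], "roll": 0}, {"offset": [-0.01, 0, -0.045], "roll": 0}, {"offset": [-0.03, 0, -0.045], "roll": 0}, {"offset": [-0.055, 0, -0.045], "roll": 0}, {"offset": [-0.08, 0, -0.045], "roll": 0}, {"offset": [-0.105, 0, -0.045], "roll": 0}, {"offset": [-0.12, 0, -0.045], "roll": 0}, {"offset": [-0.1334, 0, -0.042], "roll": 0}, {"offset": [-0.1334, 0, -0.042], "roll": 0}, {"offset": [-0.1334, 0, -0.042], "roll": 0}], "jaw": 0}}

```text
time: 9.0
eef_pos: [406.6, 25.4, 140.7]
tool_rot: [1.0, -0.012, 0.001, 0.0]
ft_force: [0.2, -0.3, 0.8]
finger_gap: 0.0
```

```bash
python3 - <<'E'
from h import *
out=[]
for cam,zl in(('top',44),('scene',44)):
    im,d=robot.read_camera(cam);q=cloud(cam,d).reshape(-1,3);C=im.reshape(-1,3).astype(float)
    b=(abs(q[:,0]-540)<90)&(abs(q[:,1]-22)<50)&(q[:,2]>zl)&(q[:,2]<60)&(C[:,0]>C[:,2]*1.35)
    print(cam,b.sum(), (cv2.minAreaRect(np.ascontiguousarray(q[b][:,:2],dtype=np.float32)),np.percentile(q[b],[1,50,99],axis=0).round(1).tolist()) if b.any() else '')
    out.append(im[120:260,190:330] if cam=='top' else im[150:290,180:320])
save(np.hstack(out),'f.png',2.8)
to(405,26,52,-1.4)
E
```

```text
top 291 (((564.7827758789062, 24.28195571899414), (85.79342651367188, 55.408939361572266), 1.0550566911697388), [[522.0, -3.1, 45.4], [567.0, 27.2, 51.7], [607.6, 52.1, 57.5]])
scene 199 (((516.511962890625, 20.175342559814453), (58.65193176269531, 77.4447250366211), 87.01832580566406), [[480.1, -8.8, 44.4], [517.6, 17.9, 50.0], [553.6, 48.4, 55.0]])
t 9.1 pos [407.6  25.5 140.5] yaw -1.39 F [ 0.5 -0.1  0.6] gap 0.16460219430062592 -> off [-0.0028 -0.0004  0.0885] roll 0.0
```

View pics/f.png

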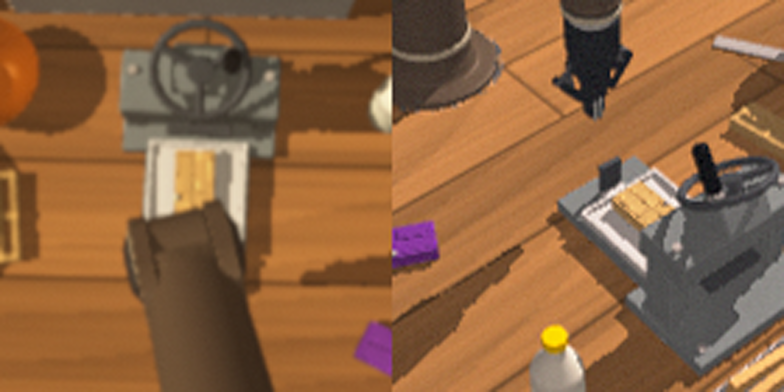

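The door lies flat and centred in the tray (left panel (195,180), tray inside 148–248). I lower the shut fingers in front of the tab and push.

>>> {"fn": "step_arm", "kwargs": {"deltas": [{"offset": [-0.003, 0, 0.02], "roll": 0}, {"offset": [-0.003, 0, 0.045], "roll": 0}, {"offset": [-0.003, 0, 0.07], "roll": 0}, {"offset": [-0.003, 0, 0.085], "roll": 0}, {"offset": [-0.003, 0, 0.0885], "roll": 0}, {"offset": [0.002, 0, 0.0885], "roll": 0}, {"offset": [0.007, 0, 0.0885], "roll": 0}, {"offset": [0.012, 0, 0.0885], "roll": 0}, {"offset": [0.016, 0, 0.0885], "roll": 0}, {"offset": [0.02, 0, 0.0885], "roll": 0}]}}

```text
time: 9.93
eef_pos: [427.5, 24.9, 52.1]
tool_rot: [1.0, -0.012, 0.001, -0.0]
ft_force: [-3.5, -1.0, 3.1]
finger_gap: 0.2
```

>>> {"fn": "step_arm", "kwargs": {"deltas": [{"offset": [0.006, 0, 0], "roll": 0}, {"offset": [0.013, 0, 0], "roll": 0}, {"offset": [0.02, 0, 0], "roll": 0}, {"offset": [0.028, 0, 0], "roll": 0}, {"offset": [0.036, 0, 0], "roll": 0}, {"offset": [0.044, 0, 0], "roll": 0}, {"offset": [0.052, 0, 0], "roll": 0}, {"offset": [0.06, 0, 0], "roll": 0}, {"offset": [0.067, 0, 0], "roll": 0}, {"offset": [0.073, 0, 0], "roll": 0}]}}

```text
time: 10.77
eef_pos: [500.1, 23.0, 51.2]
tool_rot: [1.0, -0.012, -0.0, 0.0]
ft_force: [-3.0, -1.6, 1.3]
finger_gap: 0.3
```

```bash
python3 -c "
from h import *
to(522,22.5,52,-1.4)"
```

```text
t 10.77 pos [500.1  23.   51.2] yaw -1.4 F [-3.  -1.6  1.3] gap 0.31315232696344514 -> off [ 0.0219 -0.0001 -0.0008] roll 0.0
```

>>> {"fn": "step_arm", "kwargs": {"deltas": [{"offset": [0.004, 0, 0], "roll": 0}, {"offset": [0.007, 0, 0], "roll": 0}, {"offset": [0.01, 0, 0], "roll": 0}, {"offset": [0.012, 0, 0], "roll": 0}, {"offset": [0.014, 0, 0], "roll": 0}, {"offset": [0.016, 0, 0], "roll": 0}, {"offset": [0.018, 0, 0], "roll": 0}, {"offset": [0.019, 0, 0], "roll": 0}, {"offset": [0.02, 0, 0], "roll": 0}, {"offset": [0.02, 0, 0], "roll": 0}]}}

```text
time: 11.6
eef_pos: [519.6, 22.8, 51.3]
tool_rot: [1.0, -0.012, 0.0, -0.0]
ft_force: [-1.2, -0.8, -1.0]
finger_gap: 0.1
```

>>> {"fn": "step_arm", "kwargs": {"deltas": [{"offset": [0.0005, 0, 0], "roll": 0}, {"offset": [0.001, 0, 0], "roll": 0}, {"offset": [0.0015, 0, 0], "roll": 0}, {"offset": [0.002, 0, 0], "roll": 0}, {"offset": [0.0025, 0, 0], "roll": 0}, {"offset": [0.003, 0, 0], "roll": 0}, {"offset": [0.0035, 0, 0], "roll": 0}, {"offset": [0.004, 0, 0], "roll": 0}, {"offset": [0.004, 0, 0], "roll": 0}, {"offset": [0.004, 0, 0], "roll": 0}]}}

```text
time: 12.43
eef_pos: [523.5, 22.7, 51.3]
tool_rot: [1.0, -0.012, 0.0, -0.0]
ft_force: [-0.9, -0.0, -0.5]
finger_gap: 0.5
```

>>> {"fn": "step_arm", "kwargs": {"deltas": [{"offset": [0.001, 0, 0], "roll": 0}, {"offset": [0.002, 0, 0], "roll": 0}, {"offset": [0.003, 0, 0], "roll": 0}, {"offset": [0.0035, 0, 0], "roll": 0}, {"offset": [0.004, 0, 0], "roll": 0}, {"offset": [0.0045, 0, 0], "roll": 0}, {"offset": [0.005, 0, 0], "roll": 0}, {"offset": [0.0055, 0, 0], "roll": 0}, {"offset": [0.006, 0, 0], "roll": 0}, {"offset": [0.006, 0, 0], "roll": 0}]}}

```text
time: 13.27
eef_pos: [523.8, 22.5, 50.6]
tool_rot: [1.0, -0.012, -0.005, 0.001]
ft_force: [-18.9, 0.8, 15.0]
finger_gap: 0.0
```

```bash
python3 - <<'E'
from h import *
to(530,22.5,52,-1.4)
im,d=robot.read_camera('scene');q=cloud('scene',d).reshape(-1,3)
b=(q[:,0]>500)&(q[:,0]<600)&(abs(q[:,1]-20)<40)&(q[:,2]>40)&(q[:,2]<79);print(b.sum(),np.percentile(q[b],[3,50,97],axis=0).round(1).tolist())
save(im[150:270,180:330],'g.png',4)
E
```

```text
t 13.27 pos [523.8  22.5  50.6] yaw -1.35 F [-18.9   0.8  15. ] gap 0.023412842395545093 -> off [ 0.0062 -0.0001 -0.0014] roll 0.001
77 [[522.0, 1.8, 41.4], [543.7, 13.7, 67.5], [548.4, 34.7, 76.8]]
```

>>> {"fn": "step_arm", "kwargs": {"deltas": [{"offset": [-0.01, 0, 0], "roll": 0}, {"offset": [-0.02, 0, 0], "roll": 0}, {"offset": [-0.03, 0, 0], "roll": 0}, {"offset": [-0.04, 0, -0.03], "roll": 0}, {"offset": [-0.04, 0, -0.065], "roll": 0}, {"offset": [-0.04, 0, -0.1], "roll": 0}, {"offset": [-0.04, 0, -0.14], "roll": 0}, {"offset": [-0.04, 0, -0.18], "roll": 0}, {"offset": [-0.04, 0, -0.22], "roll": 0}, {"offset": [-0.04, 0, -0.26], "roll": 0}], "jaw": 1}}

```text
time: 14.15
eef_pos: [488.8, 23.4, 313.7]
tool_rot: [1.0, -0.012, 0.001, 0.0]
ft_force: [0.8, -1.0, -0.7]
finger_gap: 85.3
```

```bash
cat > fit.py <<'E'
from h import *
from scipy.optimize import least_squares
YAW=-1.4
def frame(yaw=YAW):
    B=R.from_euler('z',yaw,degrees=True).as_matrix()
    return B@[.866,0,.5],B@[0,1,0],B@[-.5,0,.866]
def grip(hub,th,s=45):
    u,l,n=frame();return np.array(hub)+45*(np.cos(th)*u+np.sin(th)*l)+s*n
def fit(sets,hub0=(671,19,215),th0=-.8):
    u,l,n=frame();out=[]
    for im,q in sets:
        C=im.reshape(-1,3).astype(float);q=q.reshape(-1,3)
        rel=q-hub0;s=rel@n;rad=np.linalg.norm(rel-s[:,None]*n,axis=1)
        g=(s>18)&(s<85)&(rad<70)&(rad>22)&(C.max(1)<75)
        rim=(abs(s)<14)&(rad>50)&(rad<80)&(C.max(1)<130)
        out.append((q[g],q[rim]))
    def res(p):
        hub=p[:3];r=[]
        c=grip(hub,p[3])
        for G,W in out:
            d=G-c;a=d@n;r.append(np.linalg.norm(d-np.outer(a,n),axis=1)-11)
            d=W-hub;a=d@n;pr=np.linalg.norm(d-np.outer(a,n),axis=1)
            r.append(np.hypot(pr-60,a)-6)
        return np.concatenate(r)
    o=least_squares(res,[*hub0,th0],loss='soft_l1',f_scale=4)
    print('fit',o.x.round(2),[(len(a),len(b)) for a,b in out],'rms',np.sqrt(np.mean(o.fun**2)).round(2));return o.x
E
python3 - <<'E'
from fit import *
S=[]
for c in ('top','scene'):
    z=np.load(c+'0.npz');S.append((z['im'],cloud(c,z['d'])))
for k in ([S[0]],[S[1]],S): p=fit(k)
print('grip mid',grip(p[:3],p[3]),'s52',grip(p[:3],p[3],52),'a',1.85-p[3],'turns to stop',(10.8-1.85+p[3])/6.283)
g=grip(p[:3],p[3]); to(g[0],g[1],330,-1.4)
E
```

```text
fit [672.16  18.7  215.54  -1.04] [(48, 357)] rms 2.26
fit [674.51  16.48 214.72  -1.03] [(97, 245)] rms 2.47
fit [673.32  17.24 215.61  -1.03] [(48, 357), (97, 245)] rms 2.45
grip mid [669.9214877  -21.28155363 266.15046802] s52 [666.42253249 -21.196041   272.21246802] a 2.8805519509334836 turns to stop 1.2604564776486578
t 14.15 pos [488.8  23.4 313.7] yaw -1.39 F [ 0.8 -1.  -0.7] gap 85.29851959936089 -> off [ 0.1821  0.0403 -0.016 ] roll 0.0
```

View pics/g.png

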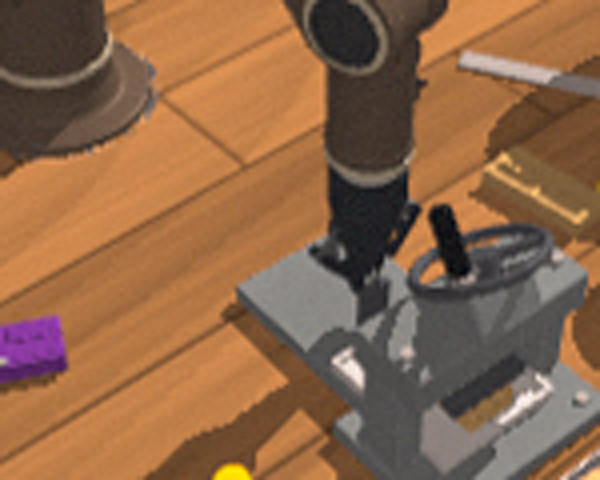

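The tray is under the press (crop (485,400)), the door shows through the side opening and the tab is up to the crosshead. Next is the crank.

>>> {"fn": "step_arm", "kwargs": {"deltas": [{"offset": [0.02, 0.004, -0.018], "roll": 0}, {"offset": [0.05, 0.011, -0.018], "roll": 0}, {"offset": [0.085, 0.019, -0.018], "roll": 0}, {"offset": [0.12, 0.027, -0.018], "roll": 0}, {"offset": [0.15, 0.034, -0.018], "roll": 0}, {"offset": [0.17, 0.038, -0.018], "roll": 0}, {"offset": [0.1796, 0.04, -0.018], "roll": 0}, {"offset": [0.1796, 0.04, -0.01], "roll": 0}, {"offset": [0.1796, 0.04, 0.01], "roll": 0}, {"offset": [0.1796, 0.04, 0.03], "roll": 0}], "jaw": 1}}

```text
time: 14.98
eef_pos: [667.7, -20.6, 281.0]
tool_rot: [1.0, -0.012, 0.001, -0.0]
ft_force: [-0.4, 0.7, -0.2]
finger_gap: 85.3
```

>>> {"fn": "step_arm", "kwargs": {"deltas": [{"offset": [0, 0, 0.015], "roll": 0}, {"offset": [0, 0, 0.026], "roll": 0}, {"offset": [0, 0, 0.032], "roll": 0}, {"offset": [0, 0, 0.032], "roll": 0}, {"offset": [0, 0, 0.032], "roll": 0}, {"offset": [0, 0, 0.032], "roll": 0}, {"offset": [0, 0, 0.032], "roll": 0}, {"offset": [0, 0, 0.032], "roll": 0}, {"offset": [0, 0, 0.032], "roll": 0}, {"offset": [0, 0, 0.032], "roll": 0}]}}

```text
time: 15.82
eef_pos: [668.0, -20.9, 249.6]
tool_rot: [1.0, -0.012, 0.0, 0.0]
ft_force: [-0.2, 0.4, -0.1]
finger_gap: 85.6
```

```bash
python3 - <<'E'
from h import *
to(667.4,-21.2,251,-1.4)
im,d=robot.read_camera('scene');save(im[130:270,200:340],'i.png',4)
E
```

```text
t 15.82 pos [668.  -20.9 249.6] yaw -1.39 F [-0.2  0.4 -0.1] gap 85.56935724359349 -> off [-0.0006  0.0003 -0.0014] roll 0.0
```

View pics/i.png

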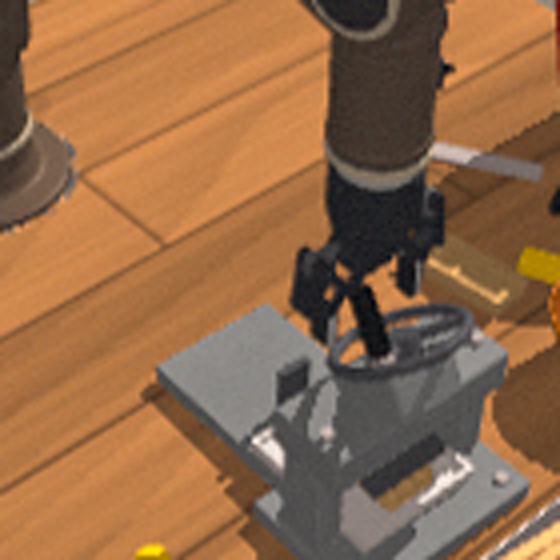

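The handle (crop (370,320)) stands between the open fingers, so I close on it.

>>> {"fn": "step_arm", "kwargs": {"deltas": [{"offset": [0, 0, 0], "roll": 0}, {"offset": [0, 0, 0], "roll": 0}, {"offset": [0, 0, 0], "roll": 0}, {"offset": [0, 0, 0], "roll": 0}, {"offset": [0, 0, 0], "roll": 0}, {"offset": [0, 0, 0], "roll": 0}, {"offset": [0, 0, 0], "roll": 0}, {"offset": [0, 0, 0], "roll": 0}, {"offset": [0, 0, 0], "roll": 0}, {"offset": [0, 0, 0], "roll": 0}], "jaw": 0, "newtons": 50}}

```text
time: 16.7
eef_pos: [667.9, -21.5, 249.5]
tool_rot: [1.0, -0.012, 0.0, 0.0]
ft_force: [-1.1, -1.8, 2.8]
finger_gap: 20.6
```

```bash
cat > path.py <<'E'
import sys
from fit import *
HUB=np.array([673.0,18.0,215.4])
def cur():
    s=robot.observe();u,l,n=frame();p=np.array(s['eef_pos'])
    d=p-(HUB+(p-HUB)@n*n)
    # grasp = p+19z, compare in wheel plane
    g=p+[0,0,19]-HUB;a,b=g@u,g@l
    print('t',s['time'],'th',np.arctan2(b,a).round(3),'rad',np.hypot(a,b).round(1),'s',(g@n).round(1),'F',np.round(s['ft_force'],1),'gap',round(s['finger_gap'],1),'pos',p.round(1)); return s,np.arctan2(b,a)
def path(dths,th0=None):
    s,th=cur(); th=th if th0 is None else th0; M=R.from_quat(s['tool_rot']).as_matrix(); B=R.from_euler('z',YAW,degrees=True).as_matrix()@np.diag([1,-1,-1])
    rows=[{"offset":(B.T@(grip(HUB,th+d)-grip(HUB,th))/1000).round(4).tolist(),"roll":0} for d in dths]
    import json;print(json.dumps(rows))
E
python3 - <<'E'
from path import *
k=np.array([.1,.25,.45,.7,.95,1.2,1.45,1.65,1.78,1.8])
path(-k); path(-k,-1.03)
E
```

```text
t 16.7 th -1.045 rad 45.7 s 48.0 F [-1.1 -1.8  2.8] gap 20.6 pos [667.9 -21.5 249.5]
[{"offset": [-0.0035, 0.0021, 0.002], "roll": 0}, {"offset": [-0.0089, 0.0044, 0.0052], "roll": 0}, {"offset": [-0.0166, 0.006, 0.0096], "roll": 0}, {"offset": [-0.0263, 0.0054, 0.0152], "roll": 0}, {"offset": [-0.0356, 0.0021, 0.0206], "roll": 0}, {"offset": [-0.0439, -0.0038, 0.0253], "roll": 0}, {"offset": [-0.0507, -0.0118, 0.0293], "roll": 0}, {"offset": [-0.0547, -0.0195, 0.0316], "roll": 0}, {"offset": [-0.0566, -0.0249, 0.0327], "roll": 0}, {"offset": [-0.0568, -0.0258, 0.0328], "roll": 0}]
t 16.7 th -1.045 rad 45.7 s 48.0 F [-1.1 -1.8  2.8] gap 20.6 pos [667.9 -21.5 249.5]
[{"offset": [-0.0034, 0.0021, 0.002], "roll": 0}, {"offset": [-0.0089, 0.0045, 0.0051], "roll": 0}, {"offset": [-0.0165, 0.0062, 0.0095], "roll": 0}, {"offset": [-0.0262, 0.0059, 0.0152], "roll": 0}, {"offset": [-0.0356, 0.0027, 0.0205], "roll": 0}, {"offset": [-0.0439, -0.003, 0.0254], "roll": 0}, {"offset": [-0.0508, -0.0109, 0.0293], "roll": 0}, {"offset": [-0.055, -0.0185, 0.0317], "roll": 0}, {"offset": [-0.0569, -0.0239, 0.0329], "roll": 0}, {"offset": [-0.0572, -0.0248, 0.033], "roll": 0}]
```

>>> {"fn": "step_arm", "kwargs": {"deltas": [{"offset": [-0.0035, 0.002, 0.002], "roll": 0}, {"offset": [-0.009, 0.0045, 0.005], "roll": 0}, {"offset": [-0.0165, 0.006, 0.0095], "roll": 0}, {"offset": [-0.0265, 0.0055, 0.015], "roll": 0}, {"offset": [-0.0355, 0.0025, 0.0205], "roll": 0}, {"offset": [-0.044, -0.0035, 0.0255], "roll": 0}, {"offset": [-0.0505, -0.0115, 0.0293], "roll": 0}, {"offset": [-0.055, -0.019, 0.0317], "roll": 0}, {"offset": [-0.0567, -0.0245, 0.0328], "roll": 0}, {"offset": [-0.057, -0.0255, 0.0329], "roll": 0}]}}

```text
time: 17.53
eef_pos: [610.3, 7.8, 215.7]
tool_rot: [1.0, -0.011, -0.001, -0.0]
ft_force: [-3.7, -1.8, 1.7]
finger_gap: 20.8
```

```bash
python3 - <<'E'
from path import *
path(-np.array([.1,.3,.55,.85,1.15,1.45,1.75,2.0,2.1,2.15]))
E
```

```text
t 17.5333 th -2.884 rad 46.0 s 48.0 F [-3.7 -1.8  1.7] gap 20.8 pos [610.3   7.8 215.7]
[{"offset": [-0.0008, -0.0044, 0.0005], "roll": 0}, {"offset": [-0.0013, -0.0134, 0.0007], "roll": 0}, {"offset": [0.0004, -0.0244, -0.0002], "roll": 0}, {"offset": [0.0053, -0.0366, -0.0031], "roll": 0}, {"offset": [0.0132, -0.0465, -0.0076], "roll": 0}, {"offset": [0.0233, -0.0533, -0.0134], "roll": 0}, {"offset": [0.0346, -0.0563, -0.02], "roll": 0}, {"offset": [0.0443, -0.0558, -0.0256], "roll": 0}, {"offset": [0.0481, -0.0548, -0.0278], "roll": 0}, {"offset": [0.05, -0.0542, -0.0289], "roll": 0}]
```

>>> {"fn": "step_arm", "kwargs": {"deltas": [{"offset": [-0.001, -0.0045, 0.0005], "roll": 0}, {"offset": [-0.0013, -0.0135, 0.0007], "roll": 0}, {"offset": [0.0004, -0.0245, -0.0002], "roll": 0}, {"offset": [0.0053, -0.0365, -0.003], "roll": 0}, {"offset": [0.013, -0.0465, -0.0076], "roll": 0}, {"offset": [0.0233, -0.0533, -0.0134], "roll": 0}, {"offset": [0.0346, -0.0563, -0.02], "roll": 0}, {"offset": [0.0443, -0.0558, -0.0256], "roll": 0}, {"offset": [0.048, -0.0548, -0.0278], "roll": 0}, {"offset": [0.05, -0.054, -0.0289], "roll": 0}]}}

```text
time: 18.37
eef_pos: [662.7, 59.3, 245.2]
tool_rot: [1.0, -0.012, -0.001, -0.0]
ft_force: [-4.9, -0.3, 2.6]
finger_gap: 20.7
```

```bash
python3 - <<'E'
from path import *
path(-np.array([.1,.3,.55,.85,1.15,1.45,1.75,2.0,2.15,2.2]))
E
```

```text
t 18.3667 th 1.228 rad 43.5 s 47.9 F [-4.9 -0.3  2.6] gap 20.7 pos [662.7  59.3 245.2]
[{"offset": [0.0036, 0.0017, -0.0021], "roll": 0}, {"offset": [0.0103, 0.0064, -0.0059], "roll": 0}, {"offset": [0.0173, 0.0142, -0.01], "roll": 0}, {"offset": [0.0231, 0.0258, -0.0133], "roll": 0}, {"offset": [0.0258, 0.0389, -0.0149], "roll": 0}, {"offset": [0.0249, 0.0523, -0.0144], "roll": 0}, {"offset": [0.0207, 0.0648, -0.0119], "roll": 0}, {"offset": [0.0148, 0.0738, -0.0086], "roll": 0}, {"offset": [0.0104, 0.0782, -0.006], "roll": 0}, {"offset": [0.0089, 0.0796, -0.0051], "roll": 0}]
```

>>> {"fn": "step_arm", "kwargs": {"deltas": [{"offset": [0.0036, 0.0017, -0.002], "roll": 0}, {"offset": [0.0103, 0.0064, -0.006], "roll": 0}, {"offset": [0.0173, 0.0142, -0.01], "roll": 0}, {"offset": [0.023, 0.0258, -0.0133], "roll": 0}, {"offset": [0.0258, 0.039, -0.015], "roll": 0}, {"offset": [0.025, 0.0523, -0.0144], "roll": 0}, {"offset": [0.0207, 0.0648, -0.012], "roll": 0}, {"offset": [0.0148, 0.0738, -0.0086], "roll": 0}, {"offset": [0.0104, 0.0782, -0.006], "roll": 0}, {"offset": [0.009, 0.0796, -0.005], "roll": 0}]}}

```text
time: 19.2
eef_pos: [668.8, -21.0, 250.0]
tool_rot: [1.0, -0.012, -0.0, -0.001]
ft_force: [-2.5, 3.6, 4.4]
finger_gap: 20.8
```

```bash
python3 - <<'E'
from path import *
path(-np.array([.1,.25,.4,.6,.8,1.,1.15,1.25,1.3,1.3]))
E
```

```text
t 19.2 th -1.02 rad 45.9 s 48.0 F [-2.5  3.6  4.4] gap 20.8 pos [668.8 -21.  250. ]
[{"offset": [-0.0034, 0.0022, 0.002], "roll": 0}, {"offset": [-0.0088, 0.0046, 0.0051], "roll": 0}, {"offset": [-0.0145, 0.0061, 0.0084], "roll": 0}, {"offset": [-0.0223, 0.0066, 0.0129], "roll": 0}, {"offset": [-0.03, 0.0053, 0.0173], "roll": 0}, {"offset": [-0.0373, 0.0022, 0.0215], "roll": 0}, {"offset": [-0.0424, -0.0012, 0.0245], "roll": 0}, {"offset": [-0.0455, -0.0039, 0.0263], "roll": 0}, {"offset": [-0.0469, -0.0054, 0.0271], "roll": 0}, {"offset": [-0.0469, -0.0054, 0.0271], "roll": 0}]
```

>>> {"fn": "step_arm", "kwargs": {"deltas": [{"offset": [-0.0034, 0.0022, 0.002], "roll": 0}, {"offset": [-0.0088, 0.0046, 0.005], "roll": 0}, {"offset": [-0.0145, 0.006, 0.0084], "roll": 0}, {"offset": [-0.0223, 0.0066, 0.013], "roll": 0}, {"offset": [-0.03, 0.0053, 0.0173], "roll": 0}, {"offset": [-0.0373, 0.0022, 0.0215], "roll": 0}, {"offset": [-0.0424, -0.0012, 0.0245], "roll": 0}, {"offset": [-0.0455, -0.004, 0.0263], "roll": 0}, {"offset": [-0.047, -0.0054, 0.027], "roll": 0}, {"offset": [-0.047, -0.0054, 0.027], "roll": 0}]}}

```text
time: 20.03
eef_pos: [621.8, -15.7, 222.7]
tool_rot: [1.0, -0.012, -0.001, 0.001]
ft_force: [-5.6, -2.9, 3.7]
finger_gap: 20.4
```

```bash
python3 - <<'E'
from path import *
path(-np.array([.05,.1,.15,.2,.24,.28,.32,.36,.4,.4]))
E
```

```text
t 20.0333 th -2.288 rad 46.4 s 48.0 F [-5.6 -2.9  3.7] gap 20.4 pos [621.8 -15.7 222.7]
[{"offset": [-0.0014, -0.0015, 0.0008], "roll": 0}, {"offset": [-0.0028, -0.0031, 0.0016], "roll": 0}, {"offset": [-0.0041, -0.0048, 0.0024], "roll": 0}, {"offset": [-0.0053, -0.0065, 0.0031], "roll": 0}, {"offset": [-0.0063, -0.008, 0.0036], "roll": 0}, {"offset": [-0.0071, -0.0095, 0.0041], "roll": 0}, {"offset": [-0.0079, -0.011, 0.0046], "roll": 0}, {"offset": [-0.0087, -0.0126, 0.005], "roll": 0}, {"offset": [-0.0094, -0.0142, 0.0054], "roll": 0}, {"offset": [-0.0094, -0.0142, 0.0054], "roll": 0}]
```

>>> {"fn": "step_arm", "kwargs": {"deltas": [{"offset": [-0.0014, -0.0015, 0.0008], "roll": 0}, {"offset": [-0.0028, -0.003, 0.0016], "roll": 0}, {"offset": [-0.004, -0.0048, 0.0024], "roll": 0}, {"offset": [-0.0053, -0.0065, 0.003], "roll": 0}, {"offset": [-0.0063, -0.008, 0.0036], "roll": 0}, {"offset": [-0.007, -0.0095, 0.004], "roll": 0}, {"offset": [-0.008, -0.011, 0.0046], "roll": 0}, {"offset": [-0.0087, -0.0126, 0.005], "roll": 0}, {"offset": [-0.0094, -0.0142, 0.0054], "roll": 0}, {"offset": [-0.0094, -0.0142, 0.0054], "roll": 0}]}}

```text
time: 20.87
eef_pos: [613.2, -2.2, 217.5]
tool_rot: [1.0, -0.013, -0.001, 0.001]
ft_force: [-5.8, -5.5, 5.3]
finger_gap: 20.9
```

```bash
python3 - <<'E'
from path import *
path(-np.array([.02,.04,.06,.08,.1,.12,.13,.14,.14,.14]))
E
```

```text
t 20.8667 th -2.654 rad 46.2 s 48.0 F [-5.8 -5.5  5.3] gap 20.9 pos [613.2  -2.2 217.5]
[{"offset": [-0.0004, -0.0008, 0.0002], "roll": 0}, {"offset": [-0.0007, -0.0016, 0.0004], "roll": 0}, {"offset": [-0.001, -0.0024, 0.0006], "roll": 0}, {"offset": [-0.0013, -0.0032, 0.0008], "roll": 0}, {"offset": [-0.0017, -0.0041, 0.001], "roll": 0}, {"offset": [-0.0019, -0.0049, 0.0011], "roll": 0}, {"offset": [-0.0021, -0.0053, 0.0012], "roll": 0}, {"offset": [-0.0022, -0.0058, 0.0013], "roll": 0}, {"offset": [-0.0022, -0.0058, 0.0013], "roll": 0}, {"offset": [-0.0022, -0.0058, 0.0013], "roll": 0}]
```

>>> {"fn": "step_arm", "kwargs": {"deltas": [{"offset": [-0.0004, -0.0008, 0.0002], "roll": 0}, {"offset": [-0.0007, -0.0016, 0.0004], "roll": 0}, {"offset": [-0.001, -0.0024, 0.0006], "roll": 0}, {"offset": [-0.0013, -0.0032, 0.0008], "roll": 0}, {"offset": [-0.0017, -0.004, 0.001], "roll": 0}, {"offset": [-0.0019, -0.005, 0.0011], "roll": 0}, {"offset": [-0.002, -0.0053, 0.0012], "roll": 0}, {"offset": [-0.0022, -0.0058, 0.0013], "roll": 0}, {"offset": [-0.0022, -0.0058, 0.0013], "roll": 0}, {"offset": [-0.0022, -0.0058, 0.0013], "roll": 0}]}}

```text
time: 21.7
eef_pos: [613.1, -1.8, 217.4]
tool_rot: [1.0, -0.015, 0.001, 0.004]
ft_force: [-1.3, -16.6, 8.1]
finger_gap: 20.7
```

```bash
python3 - <<'E'
from path import *
path(-np.array([.02,.04,.05,.06,.07,.08,.09,.1,.1,.1]))
E
```

```text
t 21.7 th -2.662 rad 46.1 s 47.9 F [ -1.3 -16.6   8.1] gap 20.7 pos [613.1  -1.8 217.4]
[{"offset": [-0.0004, -0.0008, 0.0002], "roll": 0}, {"offset": [-0.0007, -0.0016, 0.0004], "roll": 0}, {"offset": [-0.0009, -0.002, 0.0005], "roll": 0}, {"offset": [-0.001, -0.0024, 0.0006], "roll": 0}, {"offset": [-0.0012, -0.0028, 0.0007], "roll": 0}, {"offset": [-0.0013, -0.0033, 0.0008], "roll": 0}, {"offset": [-0.0015, -0.0037, 0.0009], "roll": 0}, {"offset": [-0.0016, -0.0041, 0.0009], "roll": 0}, {"offset": [-0.0016, -0.0041, 0.0009], "roll": 0}, {"offset": [-0.0016, -0.0041, 0.0009], "roll": 0}]
```

The stop is felt: motion halted at θ = −2.662 (stop expected at −2.667) with 17 N. Next I back off a quarter turn.

```bash
python3 - <<'E'
from path import *
path(np.array([.08,.2,.4,.65,.9,1.15,1.4,1.6,1.68,1.7]),-2.79)
E
```

```text
t 21.7 th -2.662 rad 46.1 s 47.9 F [ -1.3 -16.6   8.1] gap 20.7 pos [613.1  -1.8 217.4]
[{"offset": [0.0012, 0.0033, -0.0007], "roll": 0}, {"offset": [0.0034, 0.0081, -0.002], "roll": 0}, {"offset": [0.0081, 0.0152, -0.0047], "roll": 0}, {"offset": [0.0156, 0.0224, -0.009], "roll": 0}, {"offset": [0.0244, 0.0272, -0.0141], "roll": 0}, {"offset": [0.0339, 0.0294, -0.0196], "roll": 0}, {"offset": [0.0436, 0.0288, -0.0252], "roll": 0}, {"offset": [0.0511, 0.0263, -0.0295], "roll": 0}, {"offset": [0.0539, 0.0248, -0.0311], "roll": 0}, {"offset": [0.0546, 0.0244, -0.0315], "roll": 0}]
```

>>> {"fn": "step_arm", "kwargs": {"deltas": [{"offset": [0.0012, 0.0033, -0.0007], "roll": 0}, {"offset": [0.0034, 0.008, -0.002], "roll": 0}, {"offset": [0.008, 0.0152, -0.0047], "roll": 0}, {"offset": [0.0156, 0.0224, -0.009], "roll": 0}, {"offset": [0.0244, 0.0272, -0.014], "roll": 0}, {"offset": [0.034, 0.0294, -0.0196], "roll": 0}, {"offset": [0.0436, 0.0288, -0.0252], "roll": 0}, {"offset": [0.051, 0.0263, -0.0295], "roll": 0}, {"offset": [0.054, 0.0248, -0.0311], "roll": 0}, {"offset": [0.0546, 0.0244, -0.0315], "roll": 0}]}}

```text
time: 22.53
eef_pos: [666.6, -22.2, 248.7]
tool_rot: [1.0, -0.013, 0.0, 0.001]
ft_force: [-3.0, -6.4, 7.2]
finger_gap: 21.1
```

>>> {"fn": "step_arm", "kwargs": {"deltas": [{"offset": [0, 0, 0], "roll": 0}, {"offset": [0, 0, 0], "roll": 0}, {"offset": [0, 0, 0], "roll": 0}, {"offset": [0, 0, 0], "roll": 0}, {"offset": [0, 0, 0], "roll": 0}, {"offset": [0, 0, 0], "roll": 0}, {"offset": [0, 0, 0], "roll": 0}, {"offset": [0, 0, 0], "roll": 0}, {"offset": [0, 0, 0], "roll": 0}, {"offset": [0, 0, 0], "roll": 0}]}}

```text
time: 23.37
eef_pos: [666.6, -22.2, 248.7]
tool_rot: [1.0, -0.013, 0.001, 0.001]
ft_force: [-1.5, -5.5, 6.3]
finger_gap: 21.0
```

```bash
python3 -c "
from path import *
cur()"
```

```text
t 23.3667 th -1.081 rad 45.7 s 48.0 F [-1.5 -5.5  6.3] gap 21.0 pos [666.6 -22.2 248.7]
```

Backed off 1.58 rad. I let go, rise and move clear.

>>> {"fn": "step_arm", "kwargs": {"deltas": [{"offset": [0, 0, 0], "roll": 0}, {"offset": [0, 0, 0], "roll": 0}, {"offset": [0, 0, 0], "roll": 0}, {"offset": [0, 0, 0], "roll": 0}, {"offset": [0, 0, 0], "roll": 0}, {"offset": [0, 0, 0], "roll": 0}, {"offset": [0, 0, -0.02], "roll": 0}, {"offset": [0, 0, -0.05], "roll": 0}, {"offset": [0, 0, -0.08], "roll": 0}, {"offset": [0, 0, -0.11], "roll": 0}], "jaw": 1}}

```text
time: 24.2
eef_pos: [665.7, -19.8, 359.2]
tool_rot: [1.0, -0.012, -0.0, -0.0]
ft_force: [0.4, -1.4, 0.8]
finger_gap: 85.3
```

>>> {"fn": "step_arm", "kwargs": {"deltas": [{"offset": [-0.02, 0.01, -0.02], "roll": 0}, {"offset": [-0.05, 0.03, -0.02], "roll": 0}, {"offset": [-0.08, 0.05, -0.02], "roll": 0}, {"offset": [-0.11, 0.07, -0.02], "roll": 0}, {"offset": [-0.14, 0.1, -0.02], "roll": 0}, {"offset": [-0.17, 0.125, -0.02], "roll": 0}, {"offset": [-0.2, 0.15, -0.02], "roll": 0}, {"offset": [-0.22, 0.175, -0.02], "roll": 0}, {"offset": [-0.24, 0.2, -0.02], "roll": 0}, {"offset": [-0.25, 0.22, -0.02], "roll": 0}]}}

```text
time: 25.03
eef_pos: [408.1, -235.8, 378.8]
tool_rot: [1.0, -0.013, 0.0, 0.001]
ft_force: [0.9, -0.4, 0.1]
finger_gap: 85.4
```

```bash
python3 - <<'E'
from fit import *
S=[];out=[]
for c in ('top','scene'):
    im,d=robot.read_camera(c);P=cloud(c,d);S.append((im,P));out.append(im[100:240,190:330] if c=='top' else im[140:280,190:330])
    q=P.reshape(-1,3);b=(q[:,0]>490)&(q[:,0]<600)&(abs(q[:,1]-20)<40)&(q[:,2]>60)&(q[:,2]<85)
    print('tab',c,np.median(q[b],0) if b.any() else None)
save(np.hstack(out),'j.png',2.8)
fit(S,th0=-1.1)
for n in ['window_centre','door_centre']: print(n,[(np.round(r['xyz']).tolist(),round(r['score'],2)) for r in robot.find_in('top',n)])
E
```

```text
tab top [538.52605454  23.41973395  75.48842673]
tab scene [543.51763646  16.78835224  73.27361788]
fit [673.5   17.17 215.53  -1.04] [(50, 359), (89, 242)] rms 2.36
window_centre [([510.0, 305.0, 22.0], 0.6), ([667.0, -252.0, 106.0], 0.23), ([548.0, 479.0, 21.0], 0.21)]
door_centre [([332.0, -265.0, 21.0], 0.77), ([600.0, 24.0, 50.0], 0.65)]
```

View pics/j.png

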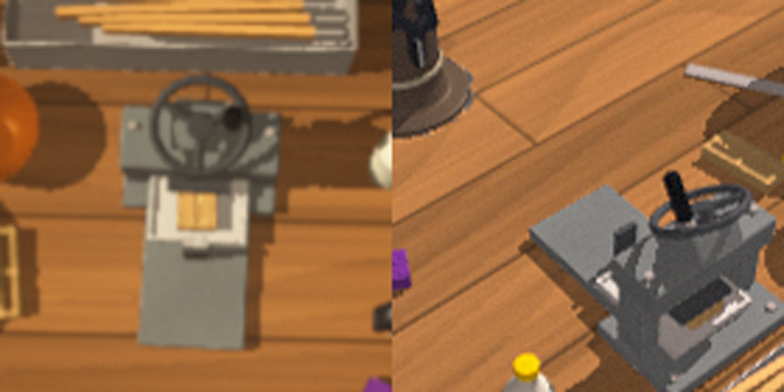

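The tray is home with the door flat and centred in it (left panel (200,210)). The wheel handle is at (233,118), the robot is clear and the bystanders are in place. I hand in.

```bash
python3 -c "
from rig import robot
print(robot.sign_off())"
```

```text
the job is handed in; nothing more can be done
None
```

The job is done and handed in after about 25 s of robot time. I laid the light-wood door flat and lengthwise in the middle of the tray, let go, and pushed the tray home until it met its stop at about 19 N. I then cranked the wheel clockwise about 1.25 turns to its stop, backed it off 1.58 rad (about a quarter turn), and released it.

- **Wheel:** the stop showed at handle angle −2.66 rad with 17 N, against −2.67 rad expected. The last camera fit put the handle at −1.04 rad, against −1.10 rad expected. That is about 3° apart, which I put down to measurement error.
- **Tray and door:** the tab stands at x ≈ 539–543 mm, which matches fully home. The door lies flat and centred in the tray.
- **Other things:** the window frame was found within 1 mm of its first position. I only checked the bowl, the glue bottle and the pink and purple blocks by eye where the last pictures showed them, and did not recheck the clamp or the wrench. One pink or purple block read (332, −265) mm at the end against (324, −282) mm at first. The arm was partly in front of it in that last picture and nothing had touched it, so I left it at that.

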